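# Load the vial rack into the sampler's sloping lane

### The job

Load the vial rack into the vial sampler: lay it lengthwise on the foot of the sloping lane, push it gently up the slope, under the hood, against the sprung buffer at the top, until the red latch has sprung up behind its lower end, then let go so that the latch alone holds it there. Do not ram the stop, keep the vials upright and leave the flask, the reagent bottle and the beaker where they stand.

Things in the scene. Friction and masses are not known exactly. Their poses are not given: they have to be found in the camera images.
- rack: Loose dark grey vial rack, 60 mm wide, 200 long, 45 high over its captive small capped vials. Origin: centre of underside; y along its length, x across, z up. Full-size plates at 0 to 5 and 23 to 28 mm height, end walls 34 mm high. Grip it across the width near its middle, pads 25 mm up. 0.3 to 0.45 kg; either end may go first. Starts on the bench right of the lane.
- sampler: Fixed vial sampler: grey lane 110 mm wide sloping up into a white hood with a display on its bevelled front. Origin: on the bench under the middle of the lane's lower edge; x level, up the lane's length, y to its left, z up. The lane is a plane rising at 8 degrees (0.14 rad) along +x from 3 mm height at x = 0. Moving the rack up it, over the latch, takes up to 7 N.
- lane_foot (a point): Middle of the lane's lower edge, on its surface (sampler x = 0, 3 mm above the bench). The lane has no rails for the first 165 mm, so a rack can be laid here with its lower end about level with the edge, fingers at its sides, its upper end in the mouth of the rails, 15 mm short of the hood.
- rail_mouth (a point): On the lane's surface, midway between the beginnings of the two aluminium guide rails (14 mm high), sampler x = 165 mm. The rails flare in from 88 mm apart here to 64 mm apart at x = 210 mm, then run straight to the top.
- hood_edge (a point): Middle of the hood's lower front edge: sampler x = 222 mm, 95 mm above the bench, 61 above the lane. The hood is 128 mm wide, 190 high. At home the rack's lower end is 4 to 20 mm behind this edge: an upright gripper cannot follow it. Lean the tool back from the hood 35 to 45 degrees: the fingers push under it, the hand stays outside.
- lane_latch (a point): On the lane's centre line and surface, 236 mm up the slope from lane_foot: middle setting of the latch's steep face. Latch and buffer sit on one carriage, clamped anywhere within 8 mm up or down the slope of it; the setting is not told, it must be felt or seen. Push the rack's end wall 12 to 30 mm above the lane, so that the latch can rise under the fingers.
- latch (a joint): Red spring latch in the lane's floor: a wedge 16 mm wide, 5 mm high, steep side uphill. 0 = up, about 0.005 m = pressed flush (about 1.5 N). The rack rides over it, keeps it down, and it springs up behind the rack's lower end once that is past; then the rack cannot slide back.
- buffer (a joint): Blue sprung plate at the lane's top, 0 = free, grows (m) as the rack's upper end presses it uphill: 2.4 N, then 0.6 N per mm. The latch can rise from 0.0025 m on; at 0.006 m the rack meets two firm rubber bumpers. So push 0 to 3.5 mm past the latch; a push of 16 to 20 N reaches the bumpers for certain. Released and latched it reads about 0.0025.
- flask: Bystander: clear glass conical flask, 62 mm across the foot, 104 mm high, right of and beyond the lane's foot. Origin: centre of its underside, z up.
- bottle: Bystander: brown reagent bottle with a blue cap, 62 mm across, 124 mm high, beyond the lane. Origin: centre of its underside, z up.
- beaker: Bystander: clear glass beaker, 52 mm across, 70 mm high, on the robot's side of the lane. Origin: centre of its underside, z up.

How it is judged:
By the outcome, as a careful person would: the job done as asked, in the order asked, and still so for the second after the job is handed in, with the robot touching nothing.
It also fails if it takes over 61 s, if anything falls off the work surface, if the arm or the gripper's body presses on something with over 40 N, if the wrist force passes 120 N, or if a joint passes its speed limit or range.

### The arm

A 7-joint arm with a two-finger parallel gripper is mounted at the origin on a cart in front of the work surface, level with it; the furniture and walls round the work are solid. World frame = base frame: x ahead of the robot, y to its left, z up, the work surface at z = 0. Lengths are in m, angles in rad, forces in N, time in s.
With the tool pointing down it reaches from about 0.35 to 0.9 m from the base axis. Payload 19.9 kg.
Tool frame: the origin (TCP) lies at the very end of the fingers, on their centre line; the grasp point (between the pads) lies 19 mm behind it; z points along the fingers, y is the line along which they close (so a half turn about z gives the same grasp; the last joint's range is limited). The gripper opens to 85 mm and grips with 20 to 120 N. Pads are 22 mm wide; open, the fingers measure 114 mm over their backs; the gripper's body (76 mm by 85 mm) begins 54 mm behind the grasp point. The pads swing forward as they close: fully open they stand 13 mm farther back than shut.
Start: joints at [1.24, 0.417, -0.01, 1.614, 0.005, 1.111, -0.053], TCP at [0.179, -0.599, 0.198] pointing down, gripper open.
Joint ranges: [-2.81, 2.81], [-0.39, 2.02], [-1.27, 1.25], [0.06, 2.57], [-1.19, 4.33], [0.19, 2], [-2.82, 2.82]. Speed limits (rad/s): [1.89, 1.89, 2.39, 2.39, 3.01, 3.01, 3.01].

### API

Orientations are given as [roll, pitch, yaw] about the fixed x, y, z axes, in that order (R = Rz(yaw) Ry(pitch) Rx(roll)).
In Python, from bench import r gives the robot as it stands. The module is installed in compiled form; this text tells all that it offers.
- The arm moves only by the tool move_arm, never from a script. Its argument "plan" is a list of rows, each an object of numbers: "dx", "dy", "dz": the shift along the tool's x, y, z in mm; "wx", "wy", "wz": the turn, a rotation vector about the tool's x, y, z in rad; "jaw": the opening, from 0 (shut) to 1 (fully open). In form: [{"dx": .., "dy": .., "dz": .., "wx": .., "wy": .., "wz": .., "jaw": ..}, ...]. A call has 1 to 8 rows; each row is the pose to reach, as a shift and turn from the pose commanded when the call began, along the tool's axes at that moment; what a row does not reach only later rows make up. A row lasts 1/10 s, in which the tool goes at most 50 mm and 8.59 degrees, less where a joint would pass 70% of its speed; a pose out of reach is approached as far as the arm can. A call with a gripper value outside its range is refused whole. The fingers move at their own pace and stop on an object; "squeeze" is the grip in N (left out, the last holds). Time passes only in rows, so rows that repeat a pose let the fingers close. It gives the time, the measured TCP pose, the force, the opening and the grip force at its end, in the units of the state.
- r.get_obs(): the state, without advancing time (a new reading comes with each control period).
- r.read_camera(name): name is "scene" or "top" or "wrist"; returns a dict with "frame" (420x560x3 uint8, blue, green, red), "z_map" (420x560 float32, m along the optical axis (not along the pixel's ray), 0 where there is no reading), "K" (3x3 intrinsics, pixels), "k1" (the pictures are not rectified: a ray, as slopes to the right and down, at radius r is drawn at 1 + k1 r^2 times it, then the intrinsics apply), "position" and "rotation" of the camera in the world; the wrist camera has in their place "tool_from_camera" (4x4, takes a point from camera to tool coordinates, whose origin is the TCP and whose axes are the flange's). Camera axes: x right, y up, looking along -z (the intrinsics and any distortion apply to the point x, -y, -z); pixel columns grow to the right and rows downward; lengths in m; the calibration is good to about 2 mm. A picture is of the moment at which its call begins: read the wrist's pose just before it.
- r.finish_job(): hands the job in; it is judged then, once.
The state is a dict: "clock": time; "joint_positions": joint angles; "joint_vel": joint speeds; "tau": joint torques, N m; "ee_pos": TCP position; "tcp_rot": TCP orientation; "ft_force": force on the tool from outside, world axes, zero at the start; "torque": the same for the moment, N m; "opening": finger opening in m; "finger_force": force on a finger pad.
Only numpy, scipy, OpenCV 4.12 (cv2) and the standard library are available. Lean on these libraries where they do the work, as an engineer would, in place of code of your own. Each camera call takes 0.05 s, during which the arm holds its last target. There are 200 camera calls.

## Working session

There is one attempt and no reset: what is moved stays moved. The work goes in short steps, Python scripts to look and compute and a tool call to move; the robot and the scene stay as the last step left them, time stands still between calls to the robot, and variables do not carry over. Pictures are saved under pics/ and viewed, at most 10 in all, crops included, and the job is handed in when it is done.

Besides the shell and the picture viewer there is one more tool, called as name(argument=value, ...) on one line, values as JSON. move_arm: Moves the arm, as the interface text tells. Its arguments: {"type":"object","properties":{"plan":{"type":"array"},"squeeze":{"type":"number"}},"required":["plan"]}

```bash
mkdir -p pics; cat > h.py <<'E'
import numpy as np, cv2
from bench import r
from scipy.spatial.transform import Rotation as R
def cam(name):
    o=r.get_obs(); c=r.read_camera(name)
    if name=='wrist':
        T=np.eye(4); T[:3,:3]=rot(o); T[:3,3]=o['ee_pos']; T=T@np.array(c['tool_from_camera']); c['position']=T[:3,3]; c['rotation']=T[:3,:3]
    return c
def rot(o):
    q=np.array(o['tcp_rot'],float); return q if q.shape==(3,3) else R.from_euler('xyz',q).as_matrix()
def slopes(c,u,v):
    K=np.array(c['K']); k=float(c['k1']); 
    p=cv2.undistortPoints(np.array([[[u,v]]],float),K,np.array([k,0,0,0,0.])).ravel(); return np.array([p[0],-p[1],-1.])
def ray(c,u,v): return np.array(c['position']),np.array(c['rotation'])@slopes(c,u,v)
def pt(c,u,v,w=1):
    z=c['z_map'][int(v)-w:int(v)+w+1,int(u)-w:int(u)+w+1]; z=np.median(z[z>0]) if (z>0).any() else np.nan
    o,d=ray(c,u,v); return o+d*z
def atz(c,u,v,z):
    o,d=ray(c,u,v); return o+d*(z-o[2])/d[2]
def cloud(c):
    H,W=c['z_map'].shape; uv=np.stack(np.meshgrid(np.arange(W),np.arange(H)),-1).reshape(-1,1,2).astype(float)
    p=cv2.undistortPoints(uv,np.array(c['K']),np.array([float(c['k1']),0,0,0,0.])).reshape(-1,2)
    d=np.c_[p[:,0],-p[:,1],-np.ones(len(p))]; return (np.array(c['position'])+(d*c['z_map'].reshape(-1,1))@np.array(c['rotation']).T).reshape(H,W,3)
E
python3 - <<'E'
from h import *
import pickle
for n in ['scene','top']:
    c=cam(n); pickle.dump(c,open(n+'.pkl','wb')); cv2.imwrite(f'pics/{n}0.png',cv2.resize(c['frame'],(784,588)))
    print(n,c['position'],c['k1'],c['K'])
print(r.get_obs())
E
```

```text
scene [ 0.18250165 -0.44025272  0.83144209] -0.09606471180319427 [[443.21703743   0.         274.77504351]
 [  0.         443.21703743 201.13871578]
 [  0.           0.           1.        ]]
top [0.34223368 0.12372806 1.37396727] -0.10220558301535694 [[464.59138627   0.         271.72387494]
 [  0.         464.59138627 215.47255728]
 [  0.           0.           1.        ]]
{'clock': 0.1, 'joint_positions': array([ 1.23951174,  0.41792212, -0.01033323,  1.61409335,  0.0047329 ,
        1.11069543, -0.05298103]), 'joint_vel': array([-7.83733199e-04, -1.46791087e-03, -2.08832668e-03, -3.89099814e-05,
        2.32563600e-04,  2.66798634e-04,  2.65170769e-04]), 'tau': array([ 1.55810587e-03, -8.65815926e+01,  6.79833535e-01, -4.35636950e+01,
        1.91631541e-02,  4.86444536e-03,  6.02719206e-05]), 'ee_pos': array([ 0.17849132, -0.59861703,  0.19732649]), 'tcp_rot': array([-3.14050248e+00,  1.02477424e-04,  2.89853779e-01]), 'ft_force': array([0.3221876 , 0.71697651, 0.28038165]), 'torque': array([ 0.01848081,  0.00631097, -0.05998201]), 'finger_force': 0.0, 'opening': 0.0856019524495627}
```

View pics/scene0.png

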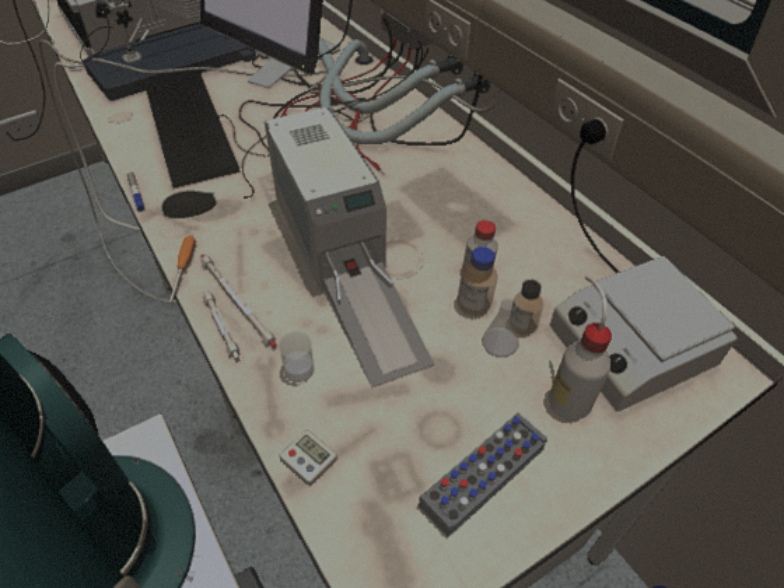

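View pics/top0.png

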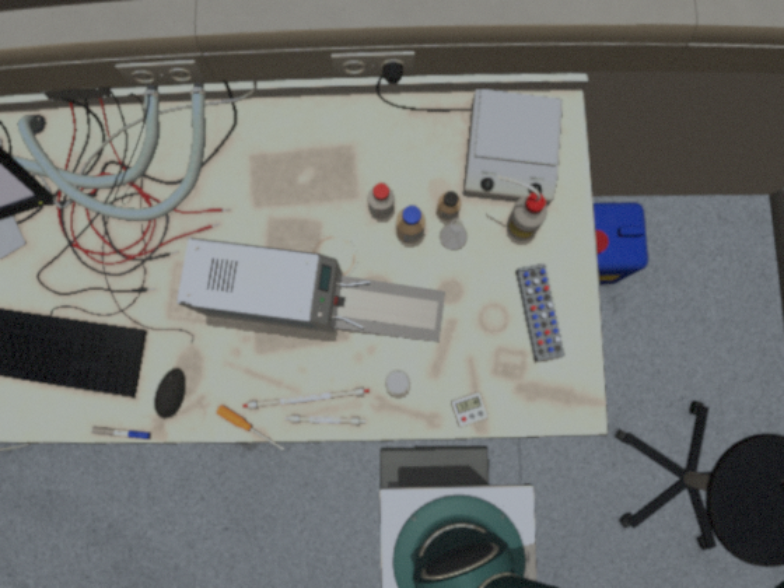

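Both views show the same layout. The rack is at scene (483,472) / top (540,312). The lane foot is at scene (404,372) / top (442,316), with the hood uphill in world +y. The red latch is at scene (351,267), and the beaker, flask and bottle stand clear of the path.

```bash
python3 - <<'E'
from h import *
import pickle
S=1.4
s=pickle.load(open('scene.pkl','rb'));t=pickle.load(open('top.pkl','rb'))
np.set_printoptions(precision=4,suppress=True)
print('foot corners top',atz(t,444/S,291/S,.003),atz(t,440/S,341/S,.003))
print('foot corners scene',atz(s,432/S,361/S,.003),atz(s,376/S,384/S,.003))
for n,c in(('scene',s),('top',t)):
    P=cloud(c).reshape(-1,3)
    c0=pt(t,540/S,312/S)
    m=(np.hypot(*(P[:,:2]-c0[:2]).T)<.16)&(P[:,2]>.018)&(P[:,2]<.06)
    q=P[m]; print(n,'rack',c0,m.sum(),np.percentile(q[:,2],[5,50,95]),cv2.minAreaRect((q[:,:2]*1000).astype(np.float32)))
    print(' bench z',np.median(P[(np.hypot(*(P[:,:2]-c0[:2]-[0,.09]).T)<.03)][:,2]))
    # lane
    F=(atz(t,444/S,291/S,.003)+atz(t,440/S,341/S,.003))/2
    d=P[:,:2]-F[:2]
    # hood top
    h=P[(P[:,2]>.175)&(P[:,2]<.205)&(np.hypot(*d.T)<.6)&(d[:,1]>.15)]
    print(' hood',len(h),cv2.minAreaRect((h[:,:2]*1000).astype(np.float32)))
def tri(a,b):
    (o1,d1),(o2,d2)=ray(s,*a),ray(t,*b); A=np.c_[d1,-d2]; k=np.linalg.lstsq(A,o2-o1,rcond=None)[0]
    p,q=o1+d1*k[0],o2+d2*k[1]; return (p+q)/2,np.linalg.norm(p-q)
for n,a,b in [('rack far R',(546,438),(543,265)),('rack far L',(519,416),(517,268)),('rack near L',(421,497),(537,360)),('footR',(432,361),(444,291)),('footL',(376,384),(440,341)),('latch',(351,267),(338,301))]:
    print(n,*tri(np.array(a)/S,np.array(b)/S))
print('beaker',pt(t,398/S,383/S),'flask',atz(t,454/S,236/S,.0),'bottle',pt(t,411/S,214/S))
for n,c in(('scene',s),('top',t)):
    f=c['frame'].astype(int); big=cv2.resize(c['frame'],None,fx=5,fy=5,interpolation=cv2.INTER_CUBIC)
    if n=='scene': cv2.imwrite('pics/s1.png',big[5*160:5*280,5*210:5*320])
    else: cv2.imwrite('pics/t1.png',big[5*180:5*265,5*230:5*325+0][:, :])
    
E
```

```text
Traceback (most recent call last):
  File "h.py", line 19, in atz
    o,d=ray(c,u,v); return o+d*(z-o[2])/d[2]
                                        ~^^^
IndexError: invalid index to scalar variable.
```

```bash
python3 - <<'E'
s=open('h.py').read()
s=s.replace("    return c\ndef rot","    else:\n        pass\n    return fix(c)\ndef fix(c):\n    q=np.array(c['rotation'],float); c['rotation']=q if q.shape==(3,3) else R.from_euler('xyz',q).as_matrix(); return c\ndef rot",1)
s=s.replace("    else:\n        pass\n","")
open('h.py','w').write(s)
E
cat > m.py <<'E'
from h import *
import pickle
S=1.4
s=pickle.load(open('scene.pkl','rb'));t=pickle.load(open('top.pkl','rb')); print(s['rotation']); fix(s);fix(t)
np.set_printoptions(precision=4,suppress=True)
print('foot corners top',atz(t,444/S,291/S,.003),atz(t,440/S,341/S,.003))
print('foot corners scene',atz(s,432/S,361/S,.003),atz(s,376/S,384/S,.003))
for n,c in(('scene',s),('top',t)):
    P=cloud(c).reshape(-1,3)
    c0=pt(t,540/S,312/S)
    m=(np.hypot(*(P[:,:2]-c0[:2]).T)<.16)&(P[:,2]>.018)&(P[:,2]<.06)
    q=P[m]; print(n,'rack',c0,m.sum(),np.percentile(q[:,2],[5,50,95]),cv2.minAreaRect((q[:,:2]*1000).astype(np.float32)))
    print(' bench z',np.median(P[(np.hypot(*(P[:,:2]-c0[:2]-[0,.09]).T)<.03)][:,2]))
    F=(atz(t,444/S,291/S,.003)+atz(t,440/S,341/S,.003))/2
    d=P[:,:2]-F[:2]
    h=P[(P[:,2]>.175)&(P[:,2]<.205)&(np.hypot(*d.T)<.6)&(d[:,1]>.15)]
    print(' hood',len(h),cv2.minAreaRect((h[:,:2]*1000).astype(np.float32)))
def tri(a,b):
    (o1,d1),(o2,d2)=ray(s,*a),ray(t,*b); A=np.c_[d1,-d2]; k=np.linalg.lstsq(A,o2-o1,rcond=None)[0]
    p,q=o1+d1*k[0],o2+d2*k[1]; return (p+q)/2,np.linalg.norm(p-q)
for n,a,b in [('rack far R',(546,438),(543,265)),('rack far L',(519,416),(517,268)),('rack near L',(421,497),(537,360)),('footR',(432,361),(444,291)),('footL',(376,384),(440,341)),('latch',(351,267),(338,301))]:
    print(n,*tri(np.array(a)/S,np.array(b)/S))
print('beaker',pt(t,398/S,383/S),'flask',atz(t,454/S,236/S,.0),'bottle',pt(t,411/S,214/S))
for n,c in(('scene',s),('top',t)):
    big=cv2.resize(c['frame'],None,fx=5,fy=5,interpolation=cv2.INTER_CUBIC)
    cv2.imwrite('pics/s1.png' if n=='scene' else 'pics/t1.png', big[800:1400,1050:1600] if n=='scene' else big[900:1300,1100:1700])
E
python3 m.py
```

```text
[ 0.74511773 -0.00218253 -0.55493713]
foot corners top [0.5583 0.0134 0.003 ] [0.4517 0.0254 0.003 ]
foot corners scene [0.5596 0.0184 0.003 ] [0.459  0.0285 0.003 ]
scene rack [ 0.5057 -0.1844  0.0253] 2954 [0.0258 0.0296 0.0458] ((507.5634765625, -184.44862365722656), (201.6412353515625, 60.99881362915039), 8.992913246154785)
 bench z -0.00047836629107234074
 hood 3776 ((739.4078369140625, 353.3543701171875), (277.09796142578125, 499.0326232910156), 79.83788299560547)
top rack [ 0.5057 -0.1844  0.0253] 1360 [0.023  0.0291 0.0458] ((506.38616943359375, -185.3311767578125), (200.16085815429688, 61.491024017333984), 8.085379600524902)
 bench z -0.00080389284919824
 hood 4947 ((732.0677490234375, 359.9377136230469), (272.4383239746094, 476.05474853515625), 81.58167266845703)
rack far R [ 0.606  -0.1957  0.0332] 0.004384526819284823
rack far L [ 0.6028 -0.1425  0.0213] 0.003731825154755834
rack near L [ 0.4066 -0.1725  0.0295] 0.0023773833513999025
footR [0.5567 0.0142 0.0103] 0.0009027358742412359
footL [0.4537 0.0249 0.0108] 0.005652757748644713
latch [0.5352 0.2367 0.0444] 0.001584184165550602
beaker [0.3652 0.1162 0.0206] flask [ 0.6788 -0.0127  0.    ] bottle [0.6948 0.0831 0.1254]
```

View pics/s1.png

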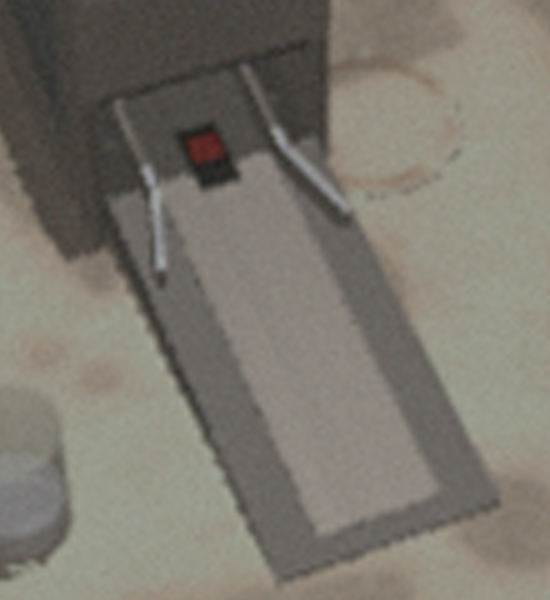

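View pics/t1.png

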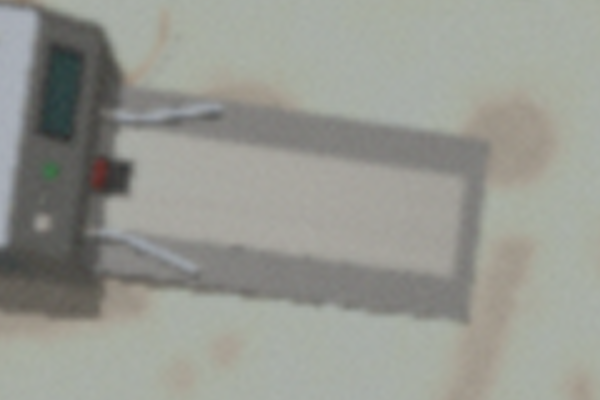

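The crops show the lane's foot corners clearly: scene crop R (498,503), L (280,580); top crop R (489,140), L (468,322). The red latch is up at scene crop (205,147), and the rail bends are at (150,178) and (277,135).

```bash
python3 - <<'E'
from h import *
import pickle
s=fix(pickle.load(open('scene.pkl','rb')));t=fix(pickle.load(open('top.pkl','rb')))
np.set_printoptions(precision=4,suppress=True)
sc=lambda u,v:(210+u/5,160+v/5); tc=lambda u,v:(220+u/5,180+v/5)
def tri(a,b):
    (o1,d1),(o2,d2)=ray(s,*a),ray(t,*b); k=np.linalg.lstsq(np.c_[d1,-d2],o2-o1,rcond=None)[0]
    p,q=o1+d1*k[0],o2+d2*k[1]; return (p+q)/2,np.linalg.norm(p-q)
Q={}
for n,a,b in [('R',(498,503),(489,140)),('L',(280,580),(468,322)),('railRstart',(347,212),(220,110)),('railLstart',(160,270),(196,271)),('bendR',(277,135),(152,119)),('bendL',(150,178),(125,236))]:
    Q[n]=tri(sc(*a),tc(*b)); print(n,*Q[n], atz(s,*sc(*a),.003),atz(t,*tc(*b),.003))
m=lambda a,b:(Q[a][0]+Q[b][0])/2
print('foot',m('R','L'),'mouth',m('railRstart','railLstart'),'bend',m('bendR','bendL'))
# lane plane from depth
for n,c,box in(('scene',s,[(170,230),(330,200),(420,480),(320,520)]),('top',t,[(150,140),(460,180),(445,270),(150,230)])):
    f=sc if n=='scene' else tc
    M=np.zeros(c['z_map'].shape,np.uint8); cv2.fillPoly(M,[np.array([f(*p) for p in box]).astype(int)],1)
    P=cloud(c)[(M>0)&(c['z_map']>0)]; A=np.c_[P[:,:2],np.ones(len(P))]; g=np.linalg.lstsq(A,P[:,2],rcond=None)[0]
    print(n,'plane slope',np.degrees(np.arctan(np.hypot(*g[:2]))),'dir',np.degrees(np.arctan2(g[1],g[0])), 'z at foot',g@np.r_[m('R','L')[:2],1])
w=r.read_camera('wrist'); print(w['tool_from_camera'])
E
```

```text
R [0.5579 0.0115 0.0019] 0.0002460895169771394 [0.5573 0.0109 0.003 ] [0.5578 0.0115 0.003 ]
L [0.4503 0.0272 0.0044] 0.002359998376111876 [0.4519 0.0276 0.003 ] [0.4493 0.0275 0.003 ]
railRstart [0.5745 0.17   0.0405] 0.0026491718462093162 [0.5944 0.1985 0.003 ] [0.5797 0.1718 0.003 ]
railLstart [0.4803 0.1858 0.0393] 0.0017256053310473428 [0.4948 0.2142 0.003 ] [0.4832 0.1878 0.003 ]
bendR [0.5626 0.2092 0.067 ] 0.003789389925045429 [0.5924 0.2641 0.003 ] [0.5752 0.2127 0.003 ]
bendL [0.4987 0.2255 0.0569] 0.00013283753377402337 [0.5208 0.2718 0.003 ] [0.505  0.2297 0.003 ]
foot [0.5041 0.0193 0.0032] mouth [0.5274 0.1779 0.0399] bend [0.5306 0.2174 0.0619]
scene plane slope 8.035126207707783 dir 81.55935025558612 z at foot 0.0023736966764338393
top plane slope 8.100979548650814 dir 84.68674203993953 z at foot 0.0026509469924998613
[[-0.0005  0.9556  0.2946  0.0744]
 [ 1.      0.0005  0.0001 -0.0008]
 [-0.      0.2946 -0.9556 -0.1764]
 [ 0.      0.      0.      1.    ]]
```

move_arm(plan=[{"dx":433,"dy":-303,"dz":40,"wz":0.14,"jaw":1},{"dx":433,"dy":-303,"dz":40,"wz":0.14,"jaw":1},{"dx":433,"dy":-303,"dz":40,"wz":0.14,"jaw":1},{"dx":433,"dy":-303,"dz":40,"wz":0.14,"jaw":1},{"dx":433,"dy":-303,"dz":40,"wz":0.14,"jaw":1},{"dx":433,"dy":-303,"dz":40,"wz":0.14,"jaw":1},{"dx":433,"dy":-303,"dz":40,"wz":0.14,"jaw":1},{"dx":433,"dy":-303,"dz":40,"wz":0.14,"jaw":1}])

```text
invalid input
```

move_arm(plan=[{"dx":433,"dy":-303,"dz":40,"wx":0,"wy":0,"wz":0.14,"jaw":1},{"dx":433,"dy":-303,"dz":40,"wx":0,"wy":0,"wz":0.14,"jaw":1},{"dx":433,"dy":-303,"dz":40,"wx":0,"wy":0,"wz":0.14,"jaw":1},{"dx":433,"dy":-303,"dz":40,"wx":0,"wy":0,"wz":0.14,"jaw":1},{"dx":433,"dy":-303,"dz":40,"wx":0,"wy":0,"wz":0.14,"jaw":1},{"dx":433,"dy":-303,"dz":40,"wx":0,"wy":0,"wz":0.14,"jaw":1},{"dx":433,"dy":-303,"dz":40,"wx":0,"wy":0,"wz":0.14,"jaw":1},{"dx":433,"dy":-303,"dz":40,"wx":0,"wy":0,"wz":0.14,"jaw":1}], squeeze=40)

```text
clock: 0.95
ee_pos: [0.4273, -0.2846, 0.1676]
tcp_rot: [3.141, -0.0, 0.15]
ft_force: [0.5, -1.2, -0.2]
opening: 0.0854
finger_force: 0.0
```

move_arm(plan=[{"dx":94,"dy":-87,"dz":48,"wx":0,"wy":0,"wz":0,"jaw":1},{"dx":94,"dy":-87,"dz":48,"wx":0,"wy":0,"wz":0,"jaw":1},{"dx":94,"dy":-87,"dz":48,"wx":0,"wy":0,"wz":0,"jaw":1},{"dx":94,"dy":-87,"dz":48,"wx":0,"wy":0,"wz":0,"jaw":1}])

```text
clock: 1.35
ee_pos: [0.508, -0.1813, 0.1179]
tcp_rot: [-3.139, 0.001, 0.156]
ft_force: [-1.1, -1.0, 0.5]
opening: 0.0853
finger_force: 0.0
```

```bash
python3 - <<'E'
from h import *
c=cam('wrist'); cv2.imwrite('pics/w1.png',c['frame']); P=cloud(c).reshape(-1,3)
o=r.get_obs(); print(o['ee_pos'],o['tcp_rot'])
m=(np.hypot(P[:,0]-.507,P[:,1]+.185)<.17)&(P[:,2]>.018)&(P[:,2]<.06)&(c['z_map'].ravel()>.1)
q=P[m]; print(m.sum(),cv2.minAreaRect((q[:,:2]*1000).astype(np.float32)),np.percentile(q[:,2],[2,50,98]), q.min(0),q.max(0))
E
```

```text
[ 0.50691394 -0.18396035  0.11863192] [-3.13997947e+00  1.26314956e-03  1.53666150e-01]
13388 ((540.2481079101562, -179.60536193847656), (263.6218566894531, 60.23816680908203), 8.940643310546875) [0.02674878 0.02904905 0.04619227] [ 0.40613939 -0.22949586  0.01801319] [ 0.6739475  -0.14028981  0.04767985]
```

View pics/w1.png

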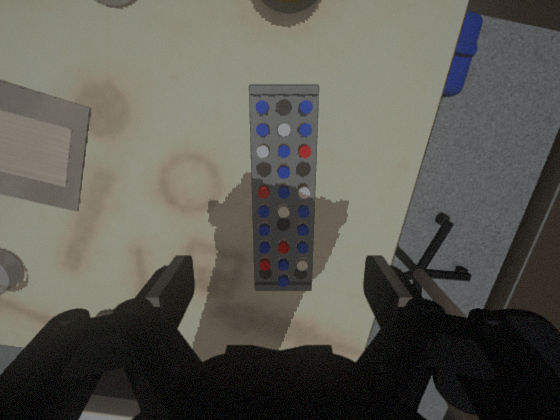

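The rack lies straight in the wrist view, columns 248–319, centred between the fingers. Its bearing is 8.9°, which matches. Next I descend and grip.

move_arm(plan=[{"dx":0,"dy":1,"dz":50,"wx":0,"wy":0,"wz":0,"jaw":1},{"dx":0,"dy":1,"dz":90,"wx":0,"wy":0,"wz":0,"jaw":1},{"dx":0,"dy":1,"dz":114,"wx":0,"wy":0,"wz":0,"jaw":1},{"dx":0,"dy":1,"dz":114,"wx":0,"wy":0,"wz":0,"jaw":0.5},{"dx":0,"dy":1,"dz":114,"wx":0,"wy":0,"wz":0,"jaw":0.5},{"dx":0,"dy":1,"dz":114,"wx":0,"wy":0,"wz":0,"jaw":0.5},{"dx":0,"dy":1,"dz":114,"wx":0,"wy":0,"wz":0,"jaw":0.5},{"dx":0,"dy":1,"dz":114,"wx":0,"wy":0,"wz":0,"jaw":0.5}], squeeze=40)

```text
clock: 2.2
ee_pos: [0.5071, -0.1876, 0.0068]
tcp_rot: [3.141, -0.001, 0.15]
ft_force: [-0.4, 0.6, 0.3]
opening: 0.0428
finger_force: 0.0
```

```bash
python3 - <<'E'
from h import *
o=r.get_obs(); print(o['ee_pos'],o['opening'],o['finger_force'],o['ft_force'])
c=cam('scene'); f=c['frame'][230:400,260:440]; cv2.imwrite('pics/s2.png',np.hstack([cv2.resize(f,None,fx=2.4,fy=2.4),cv2.resize(cam('wrist')['frame'],(367,408)) if 0 else cv2.resize(cam('wrist')['frame'],(360,408))]))
E
```

```text
[ 0.50707001 -0.18764546  0.00675107] 0.042828980077500474 0.0 [-0.4185351   0.60353831  0.29555179]
```

View pics/s2.png

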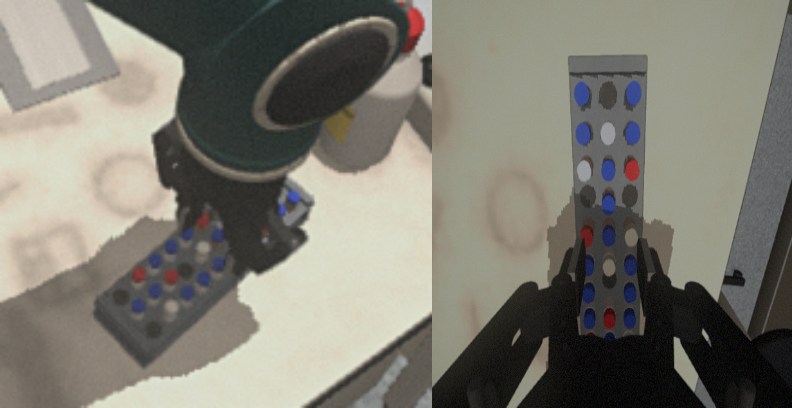

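The fingers look nearer to the camera than the rack plate, and nothing is gripped. I'll measure the fingertips from the wrist depth.

```bash
python3 - <<'E'
from h import *
np.set_printoptions(precision=4,suppress=True)
o=r.get_obs(); c=cam('wrist'); P=cloud(c); Rm=rot(o)
T=(P-o['ee_pos'])@Rm
for v in range(320,420-80+1,10) : pass
for v in range(230,350,12):
    print(v,[ (u,*(T[v,u]*1000).round().astype(int), int(P[v,u,2]*1000)) for u in (210,225,232,240,250,316,324,332,345)])
c=cam('scene');P=cloud(c);T=(P-o['ee_pos'])@Rm
m=(abs(T[...,1])<.06)&(abs(T[...,0])<.014)&(T[...,2]<.01)&(T[...,2]>-.07)
q=T[m]*1000; print(len(q)); print(q[::12].round())
E
```

```text
230 [(210, np.int64(0), np.int64(-47), np.int64(5), 0), (225, np.int64(11), np.int64(-31), np.int64(-22), 27), (232, np.int64(11), np.int64(-27), np.int64(-22), 28), (240, np.int64(15), np.int64(-21), np.int64(-32), 38), (250, np.int64(14), np.int64(-16), np.int64(-28), 34), (316, np.int64(13), np.int64(20), np.int64(-28), 33), (324, np.int64(11), np.int64(25), np.int64(-23), 28), (332, np.int64(-1), np.int64(35), np.int64(7), 0), (345, np.int64(-1), np.int64(44), np.int64(7), 0)]
242 [(210, np.int64(-9), np.int64(-47), np.int64(6), 0), (225, np.int64(3), np.int64(-32), np.int64(-22), 27), (232, np.int64(12), np.int64(-25), np.int64(-39), 45), (240, np.int64(11), np.int64(-21), np.int64(-38), 44), (250, np.int64(11), np.int64(-16), np.int64(-37), 43), (316, np.int64(12), np.int64(18), np.int64(-40), 45), (324, np.int64(4), np.int64(25), np.int64(-22), 28), (332, np.int64(-9), np.int64(36), np.int64(6), 0), (345, np.int64(-9), np.int64(45), np.int64(6), 0)]
254 [(210, np.int64(-18), np.int64(-48), np.int64(6), 0), (225, np.int64(10), np.int64(-26), np.int64(-50), 55), (232, np.int64(1
[... 4478 characters left out ...]
-10.  -7. -22.]
 [  8.   8. -21.]
 [ -6.  10. -39.]
 [ -5.   2. -20.]
 [-11.  -0. -21.]
 [-11.  24. -61.]
 [ -8.   7. -24.]
 [ -7.  30. -60.]
 [ -9.  16. -36.]
 [  3.  34. -47.]
 [-12.  27. -54.]
 [-12.  17. -33.]
 [-13.  14. -26.]
 [-14.  13. -20.]
 [-14.  16. -21.]
 [ 13.  27.   1.]
 [-13.  23. -21.]
 [-12.  27. -22.]
 [ -1.  26.  -2.]
 [ -3.  26.   2.]
 [ -8.  25.   2.]
 [ 12.  39.   7.]
 [  5.  35.   8.]
 [ -3.  30.   8.]
 [-13.  25.   6.]
 [  6.  42.   7.]
 [ -5.  36.   6.]
 [ 13.  52.   4.]
 [  3.  43.   9.]
 [ -7.  38.   7.]
 [ 10.  54.   5.]
 [ -2.  47.   6.]
 [-11.  40.   8.]
 [  7.  55.   8.]
 [ -3.  51.   5.]
 [ -8.  50.   4.]
 [ -9.  51.   6.]
 [ -7.  55.   7.]
 [-12.  56.   7.]]
```

The depth data from both cameras puts the real fingertips about 48 mm behind the reported TCP (height ≈55 mm). So the fingers only closed above the vials, and nothing was touched. I'll reopen and measure the true tip offset.

move_arm(plan=[{"dx":0,"dy":-2,"dz":0,"wx":0,"wy":0,"wz":0,"jaw":0},{"dx":0,"dy":-2,"dz":0,"wx":0,"wy":0,"wz":0,"jaw":0},{"dx":0,"dy":-2,"dz":0,"wx":0,"wy":0,"wz":0,"jaw":0},{"dx":0,"dy":-2,"dz":0,"wx":0,"wy":0,"wz":0,"jaw":0},{"dx":0,"dy":-2,"dz":0,"wx":0,"wy":0,"wz":0,"jaw":0},{"dx":0,"dy":-2,"dz":0,"wx":0,"wy":0,"wz":0,"jaw":0}])

```text
clock: 3.0
ee_pos: [0.5062, -0.1853, 0.0056]
tcp_rot: [-3.142, 0.0, 0.15]
ft_force: [-0.4, -0.4, -0.1]
opening: 0.0
finger_force: 0.0
```

```bash
cat > tip.py <<'E'
from h import *
np.set_printoptions(precision=1,suppress=True)
o=r.get_obs(); Rm=rot(o); print(o['clock'],o['ee_pos']*1000,o['opening'],o['ft_force'])
for n in('wrist','scene'):
    c=cam(n); P=cloud(c); T=(P-o['ee_pos'])@Rm*1000
    y=o['opening']*500
    m=(abs(T[...,0])<13)&(abs(T[...,1])>y-4)&(abs(T[...,1])<y+14)&(T[...,2]>-110)&(P[...,2]>.050)&(c['z_map']>.05)
    q=T[m]; print(n,len(q)); 
    if len(q): print(q[np.argsort(-q[:,2])][:60:5])
E
python3 tip.py
```

```text
3.0 [ 506.2 -185.3    5.6] 2.4520252429266115e-05 [-0.4 -0.4 -0.1]
wrist 4814
[[  6.2 -12.  -44.4]
 [ 10.1  -0.5 -44.4]
 [  6.4 -11.  -44.6]
 [  5.8   9.  -44.7]
 [  6.4  -9.  -44.7]
 [ 10.3  -3.  -44.9]
 [  6.5   9.  -45. ]
 [  6.1 -10.5 -45.1]
 [  6.1 -13.5 -45.2]
 [ 10.   -5.  -45.3]
 [  6.2   9.9 -45.4]
 [ 10.1   1.  -45.5]]
scene 160
[[-10.2  -5.1 -44.4]
 [  0.6  10.6 -45.9]
 [-10.2  -0.4 -47.5]
 [ -8.   10.4 -48.8]
 [ -7.3  12.1 -50.3]
 [ -7.6   4.4 -51.4]
 [ -9.9   1.  -53.4]
 [-12.    2.8 -54.9]
 [-11.3  -0.8 -56.8]
 [ -7.9   8.6 -58.4]
 [ -8.7  11.6 -59.9]
 [-10.3  -2.5 -61. ]]
```

move_arm(plan=[{"dx":0,"dy":0,"dz":0,"wx":0,"wy":0,"wz":0,"jaw":1},{"dx":0,"dy":0,"dz":0,"wx":0,"wy":0,"wz":0,"jaw":1},{"dx":0,"dy":0,"dz":0,"wx":0,"wy":0,"wz":0,"jaw":1},{"dx":0,"dy":0,"dz":0,"wx":0,"wy":0,"wz":0,"jaw":1},{"dx":0,"dy":0,"dz":0,"wx":0,"wy":0,"wz":0,"jaw":1},{"dx":0,"dy":0,"dz":0,"wx":0,"wy":0,"wz":0,"jaw":1},{"dx":0,"dy":0,"dz":0,"wx":0,"wy":0,"wz":0,"jaw":1}])

```text
clock: 3.8
ee_pos: [0.5062, -0.1854, 0.0057]
tcp_rot: [-3.142, 0.0, 0.15]
ft_force: [-0.2, -0.2, -0.7]
opening: 0.0854
finger_force: 0.0
```

```bash
python3 tip.py
```

```text
3.8 [ 506.2 -185.4    5.7] 0.08535773911756281 [-0.2 -0.2 -0.7]
wrist 9579
[[ -2.6  42.5 -45.9]
 [-10.3  42.5 -46.6]
 [ -9.5  42.3 -46.9]
 [  3.8  42.1 -47.2]
 [ -3.5 -43.7 -47.3]
 [  6.1  42.3 -47.5]
 [  4.6 -43.4 -47.7]
 [  1.4  42.1 -47.9]
 [  8.6 -43.9 -47.9]
 [  7.5 -43.5 -48. ]
 [  0.9  42.1 -48.1]
 [ -2.3 -43.4 -48.2]]
scene 285
[[ -0.8 -44.2 -45.3]
 [  6.3 -43.7 -49.5]
 [ -6.1  48.7 -52.4]
 [ -7.9  47.7 -53.1]
 [-10.9 -43.6 -54.2]
 [  0.4 -44.2 -55.8]
 [ -3.  -43.6 -56.7]
 [-11.5  44.9 -58.2]
 [-11.8  42.6 -59. ]
 [ -6.1 -43.8 -60.2]
 [-11.2  41.6 -60.9]
 [-10.9 -50.  -61.2]]
```

```bash
sed -i 's/P\[...,2\]>.050/P[...,2]>.008/; s/:60:5/:200:14/' tip.py; python3 tip.py; python3 - <<'E'
from h import *
o=r.get_obs(); c=cam('wrist'); T=(cloud(c)-o['ee_pos'])@rot(o)*1000
for v in range(225,290,5): print(v,[tuple(T[v,u].round().astype(int).tolist()) for u in (170,180,188,370,380,390)])
E
```

```text
3.9 [ 506.2 -185.3    5.7] 0.08565267718266875 [0.2 0.3 0.2]
wrist 9642
[[ -7.7 -44.  -46. ]
 [ -2.3  42.  -47.5]
 [  3.5 -43.5 -47.7]
 [ -5.2 -43.6 -48.2]
 [  3.4 -43.3 -48.5]
 [ -5.5  42.  -48.7]
 [  6.3  41.8 -49. ]
 [ -5.7  42.4 -49.2]
 [  8.8  42.4 -49.6]
 [  2.  -43.5 -49.8]
 [ -8.6 -43.4 -50.1]
 [  9.7  42.1 -50.3]
 [  9.3 -43.6 -50.5]
 [ -1.9  42.1 -50.8]
 [  5.3  41.9 -50.9]]
scene 286
[[  1.8 -44.2 -46. ]
 [-10.5  42.6 -52.8]
 [-11.7 -48.6 -56.2]
 [ -2.8 -44.3 -59.5]
 [ -8.1 -55.7 -61.9]
 [-11.9  43.8 -65.4]
 [ -5.2  54.2 -68.7]
 [ -6.7  52.3 -72. ]
 [-11.7 -48.4 -75.9]
 [-11.8  45.4 -80.4]
 [-12.7 -49.  -87.7]
 [ -6.8  52.5 -93. ]
 [-12.9  48.2 -94.6]
 [  3.   45.4 -96.3]
 [  0.6 -50.3 -96.8]]
225 [(4, -73, 5), (74, -1, -176), (3, -62, 6), (3, 60, 5), (3, 67, 6), (3, 74, 7)]
230 [(-1, -74, 6), (0, -67, 6), (0, -62, 6), (0, 61, 6), (-1, 68, 7), (0, 74, 5)]
235 [(-3, -74, 5), (-4, -67, 6), (-4, -62, 6), (-4, 61, 6), (-4, 68, 6), (-4, 75, 5)]
240 [(-8, -75, 6), (-7, -67, 5), (-7, -62, 5), (-8, 62, 6), (-7, 68, 5), (-8, 76, 7)]
245 [(-12, -75, 6), (-11, -68, 5), (-11, -63, 6), (-11, 62, 6), (-12, 69, 6), (-11, 76, 6)]
250 [(-15, -75, 6), (-15, -69, 6), (-15, -63, 5), (-15, 62, 6), (-15, 69, 6), (-15, 76, 5)]
255 [(-19, -76, 6), (10, -48, -52), (11, -44, -52), (10, 43, -52), (10, 47, -51), (-19, 76, 5)]
260 [(-23, -77, 6), (10, -46, -56), (8, -44, -52), (9, 42, -54), (10, 46, -56), (-23, 77, 6)]
265 [(10, -49, -61), (11, -44, -62), (6, -43, -54), (7, 42, -55), (10, 44, -61), (6, 52, -53)]
270 [(10, -48, -65), (9, -44, -64), (4, -44, -54), (5, 42, -56), (10, 43, -64), (10, 48, -64)]
275 [(11, -46, -70), (7, -44, -65), (1, -44, -53), (3, 42, -56), (9, 42, -67), (10, 46, -69)]
280 [(10, -45, -73), (5, -44, -64), (-1, -44, -55), (0, 42, -56), (7, 42, -68), (10, 44, -73)]
285 [(10, -43, -77), (4, -43, -67), (-3, -44, -56), (-3, 42, -57), (6, 42, -70), (10, 43, -76)]
```

move_arm(plan=[{"dx":0,"dy":0,"dz":25,"wx":0,"wy":0,"wz":0,"jaw":1},{"dx":0,"dy":0,"dz":38,"wx":0,"wy":0,"wz":0,"jaw":1},{"dx":0,"dy":0,"dz":44,"wx":0,"wy":0,"wz":0,"jaw":1},{"dx":0,"dy":0,"dz":44,"wx":0,"wy":0,"wz":0,"jaw":0.5},{"dx":0,"dy":0,"dz":44,"wx":0,"wy":0,"wz":0,"jaw":0.5},{"dx":0,"dy":0,"dz":44,"wx":0,"wy":0,"wz":0,"jaw":0.5},{"dx":0,"dy":0,"dz":44,"wx":0,"wy":0,"wz":0,"jaw":0.5}], squeeze=40)

```text
clock: 4.75
ee_pos: [0.5065, -0.1854, -0.0377]
tcp_rot: [3.141, -0.001, 0.15]
ft_force: [-1.6, 2.2, 4.7]
opening: 0.0589
finger_force: 44.2
```

move_arm(plan=[{"dx":0,"dy":0,"dz":-25,"wx":0,"wy":0,"wz":0,"jaw":0.5},{"dx":0,"dy":0,"dz":-60,"wx":0,"wy":0,"wz":0,"jaw":0.5},{"dx":0,"dy":0,"dz":-95,"wx":0,"wy":0,"wz":0,"jaw":0.5},{"dx":4,"dy":-20,"dz":-118,"wx":0,"wy":0,"wz":-0.08,"jaw":0.5},{"dx":10,"dy":-50,"dz":-118,"wx":0,"wy":0,"wz":-0.2,"jaw":0.5},{"dx":17,"dy":-85,"dz":-118,"wx":0,"wy":0,"wz":-0.33,"jaw":0.5},{"dx":23,"dy":-120,"dz":-118,"wx":0,"wy":0,"wz":-0.46,"jaw":0.5},{"dx":29,"dy":-150,"dz":-118,"wx":0,"wy":0,"wz":-0.58,"jaw":0.5}])

```text
clock: 5.55
ee_pos: [0.5122, -0.031, 0.08]
tcp_rot: [3.141, -0.0, 0.736]
ft_force: [0.5, 0.0, -4.0]
opening: 0.0592
finger_force: 45.7
```

move_arm(plan=[{"dx":16,"dy":-16,"dz":0,"wx":0,"wy":0,"wz":-0.12,"jaw":0.5},{"dx":36,"dy":-36,"dz":0,"wx":0,"wy":0,"wz":-0.25,"jaw":0.5},{"dx":57,"dy":-57,"dz":0,"wx":0,"wy":0,"wz":-0.38,"jaw":0.5},{"dx":78,"dy":-78,"dz":0,"wx":0,"wy":0,"wz":-0.5,"jaw":0.5},{"dx":97,"dy":-98,"dz":0,"wx":0,"wy":0,"wz":-0.61,"jaw":0.5},{"dx":109,"dy":-110,"dz":0,"wx":0,"wy":0,"wz":-0.69,"jaw":0.5},{"dx":109,"dy":-110,"dz":0,"wx":0,"wy":0,"wz":-0.69,"jaw":0.5}])

```text
clock: 6.25
ee_pos: [0.5201, 0.1246, 0.0799]
tcp_rot: [-3.142, -0.001, 1.426]
ft_force: [0.4, 0.2, -4.2]
opening: 0.0592
finger_force: 45.8
```

```bash
cat > st.py <<'E'
from h import *
np.set_printoptions(precision=1,suppress=True)
# lane frame: s uphill, w left, n normal ; origin foot
a,b=np.radians(81.9),np.radians(8.03)
u=np.array([np.cos(a),np.sin(a),0]); F=np.array([.504,.0192,.003])
X=np.cos(b)*u+np.array([0,0,np.sin(b)]); Y=np.array([-np.sin(a),np.cos(a),0]); N=np.cross(X,Y); Lm=np.array([X,Y,N])
def lane(P): return (P-F)@Lm.T*1000
def stat():
    o=r.get_obs(); Rm=rot(o); print('clk',o['clock'],'lane TCP',lane(o['ee_pos']),'F lane',Lm@o['ft_force'],'open %.4f ff %.1f'%(o['opening'],o['finger_force']))
    D=Rm.T@np.column_stack([X,-Y,-N]); print('turn to lane-aligned (tool)',np.round(R.from_matrix(D).as_rotvec(),3)); return o,Rm
E
python3 - <<'E'
from st import *
o,Rm=stat()
for n in('wrist','scene'):
    c=cam(n); P=cloud(c); T=(P-o['ee_pos'])@Rm*1000
    m=(abs(T[...,0])<125)&(abs(T[...,1])<45)&(T[...,2]<-55)&(T[...,2]>-90)&(c['z_map']>.05)&(abs(T[...,0])>25)
    q=T[m]; m2=abs(q[:,2]+66)<6
    print(n,len(q),cv2.minAreaRect(q[:,:2].astype(np.float32)),np.percentile(q[:,2],[1,5,25,50,75,95]))
# IK targets: rack base centre at lane (102,0,0): TCP lane=(102,0,-37.7)
tgt=F+np.array([102,0,-37.7])@Lm/1000
print('hover->target in tool mm',Rm.T@(tgt-o['ee_pos'])*1000)
E
```

```text
clk 6.25 lane TCP [116.3  -1.1  61.3] F lane [-0.3 -0.3 -4.2] open 0.0592 ff 45.8
turn to lane-aligned (tool) [ 0.   0.1 -0. ]
wrist 35028 ((34.46588897705078, -1.4890708923339844), (60.823421478271484, 134.7677459716797), 89.68942260742188) [-84.1 -83.5 -76.4 -67.  -66.  -65.2]
scene 1252 ((12.753509521484375, -7.12274169921875), (62.12038803100586, 227.45590209960938), 86.44196319580078) [-85.5 -82.8 -76.8 -68.5 -64.7 -59.4]
hover->target in tool mm [ -0.4  -1.1 100. ]
```

move_arm(plan=[{"dx":0,"dy":0,"dz":20,"wx":0,"wy":0.07,"wz":0,"jaw":0.5},{"dx":0,"dy":0,"dz":50,"wx":0,"wy":0.14,"wz":0,"jaw":0.5},{"dx":0,"dy":0,"dz":75,"wx":0,"wy":0.14,"wz":0,"jaw":0.5},{"dx":0,"dy":0,"dz":90,"wx":0,"wy":0.14,"wz":0,"jaw":0.5},{"dx":0,"dy":0,"dz":96,"wx":0,"wy":0.14,"wz":0,"jaw":0.5},{"dx":0,"dy":0,"dz":98,"wx":0,"wy":0.14,"wz":0,"jaw":0.5}])

```text
clock: 6.95
ee_pos: [0.5205, 0.1222, -0.0182]
tcp_rot: [-3.142, -0.14, 1.42]
ft_force: [-0.8, -0.0, -3.3]
opening: 0.0589
finger_force: 45.6
```

```bash
cat > rk.py <<'E'
from st import *
import sys
def rack(name,o):
    c=cam(name); q=lane(cloud(c).reshape(-1,3)); ok=c['z_map'].ravel()>.05
    m=ok&(q[:,0]>-30)&(q[:,0]<215)&(abs(q[:,1])<34)&(q[:,2]>20)&(q[:,2]<48); p=q[m]
    print(name,len(p),'s',np.percentile(p[:,0],[.3,99.7]),'w',np.percentile(p[:,1],[.5,99.5]))
    for lo,hi in((0,30),(30,70),(130,170),(170,200)):
        z=p[(p[:,0]>lo)&(p[:,0]<hi)][:,2]; print('  n plate',(lo,hi),np.round(np.median(z[z<33]),1) if (z<33).any() else None)
    cv2.imwrite(f'pics/{name}_{o["clock"]:.1f}.png',c['frame'])
if __name__=='__main__':
    o,_=stat(); [rack(n,o) for n in sys.argv[1:]]
E
python3 rk.py scene wrist
```

```text
clk 6.95 lane TCP [100.4  -1.8 -35.6] F lane [-0.6  0.8 -3.2] open 0.0589 ff 45.6
turn to lane-aligned (tool) [ 0.  0. -0.]
scene 1331 s [  2.8 201.2] w [-31.8  31.1]
  n plate (0, 30) 29.0
  n plate (30, 70) 29.1
  n plate (130, 170) 28.8
  n plate (170, 200) 29.5
wrist 46891 s [ 72.3 201.7] w [-31.9  31.4]
  n plate (0, 30) None
  n plate (30, 70) 30.3
  n plate (130, 170) 30.6
  n plate (170, 200) 30.7
```

move_arm(plan=[{"dx":0,"dy":0,"dz":1,"wx":0,"wy":0,"wz":0,"jaw":0.5},{"dx":0,"dy":0,"dz":2,"wx":0,"wy":0,"wz":0,"jaw":0.5},{"dx":0,"dy":0,"dz":2,"wx":0,"wy":0,"wz":0,"jaw":0.5}])

```text
clock: 7.35
ee_pos: [0.5207, 0.1223, -0.02]
tcp_rot: [3.141, -0.14, 1.42]
ft_force: [-0.6, 0.0, -4.7]
opening: 0.059
finger_force: 45.6
```

move_arm(plan=[{"dx":0,"dy":0,"dz":1,"wx":0,"wy":0,"wz":0,"jaw":0.5},{"dx":0,"dy":0,"dz":2,"wx":0,"wy":0,"wz":0,"jaw":0.5},{"dx":0,"dy":0,"dz":2,"wx":0,"wy":0,"wz":0,"jaw":0.5}])

```text
clock: 7.65
ee_pos: [0.5207, 0.1223, -0.0206]
tcp_rot: [3.141, -0.139, 1.42]
ft_force: [-15.3, -10.1, 42.8]
opening: 0.0591
finger_force: 50.2
```

move_arm(plan=[{"dx":0,"dy":0,"dz":-1.5,"wx":0,"wy":0,"wz":0,"jaw":0.5},{"dx":0,"dy":0,"dz":-1.5,"wx":0,"wy":0,"wz":0,"jaw":0.5}])

```text
clock: 7.85
ee_pos: [0.5207, 0.1223, -0.0205]
tcp_rot: [3.141, -0.14, 1.42]
ft_force: [1.4, 0.0, 1.0]
opening: 0.0594
finger_force: 46.3
```

Light contact now. I'll open slowly, then check that the rack stays put.

move_arm(plan=[{"dx":0,"dy":0,"dz":-1,"wx":0,"wy":0,"wz":0,"jaw":0.75},{"dx":0,"dy":0,"dz":-1,"wx":0,"wy":0,"wz":0,"jaw":0.85},{"dx":0,"dy":0,"dz":-1,"wx":0,"wy":0,"wz":0,"jaw":1},{"dx":0,"dy":0,"dz":-1,"wx":0,"wy":0,"wz":0,"jaw":1},{"dx":0,"dy":0,"dz":-1,"wx":0,"wy":0,"wz":0,"jaw":1}])

```text
clock: 8.35
ee_pos: [0.5205, 0.1222, -0.0198]
tcp_rot: [-3.141, -0.14, 1.42]
ft_force: [0.8, 0.7, -0.2]
opening: 0.0856
finger_force: 0.0
```

```bash
python3 rk.py scene wrist
```

```text
clk 8.35 lane TCP [100.1  -1.8 -37.2] F lane [ 0.7 -0.7 -0.4] open 0.0856 ff 0.0
turn to lane-aligned (tool) [ 0.  0. -0.]
scene 1327 s [  2.3 200.9] w [-29.6  30.4]
  n plate (0, 30) 27.8
  n plate (30, 70) 27.0
  n plate (130, 170) 27.7
  n plate (170, 200) 27.7
wrist 47700 s [ 70.9 201.2] w [-30.4  28.8]
  n plate (0, 30) None
  n plate (30, 70) 28.0
  n plate (130, 170) 28.3
  n plate (170, 200) 28.4
```

move_arm(plan=[{"dx":0,"dy":0,"dz":-30,"wx":0,"wy":0,"wz":0,"jaw":1},{"dx":0,"dy":0,"dz":-75,"wx":0,"wy":0,"wz":0,"jaw":1},{"dx":-20,"dy":0,"dz":-100,"wx":0,"wy":0.1,"wz":0,"jaw":0.5},{"dx":-55,"dy":-1,"dz":-100,"wx":0,"wy":0.22,"wz":0,"jaw":0},{"dx":-90,"dy":-2,"dz":-100,"wx":0,"wy":0.36,"wz":0,"jaw":0},{"dx":-120,"dy":-2,"dz":-100,"wx":0,"wy":0.5,"wz":0,"jaw":0},{"dx":-130,"dy":-2,"dz":-85,"wx":0,"wy":0.64,"wz":0,"jaw":0},{"dx":-130,"dy":-2,"dz":-80,"wx":0,"wy":0.65,"wz":0,"jaw":0}])

```text
clock: 9.25
ee_pos: [0.4984, -0.0184, 0.0418]
tcp_rot: [-3.138, -0.694, 1.418]
ft_force: [0.4, -0.2, -1.3]
opening: 0.0003
finger_force: 0.0
```

```bash
cat > tip2.py <<'E'
from st import *
o,Rm=stat(); print(o['joint_positions'])
for n in('wrist','scene'):
    c=cam(n); P=cloud(c); T=(P-o['ee_pos'])@Rm*1000; q=lane(P.reshape(-1,3)).reshape(P.shape)
    m=(abs(T[...,0])<13)&(abs(T[...,1])<14)&(T[...,2]>-110)&(T[...,2]<-15)&(c['z_map']>.05)
    t=T[m]; l=q[m]; i=np.argsort(-t[:,2])[:400:25]; print(n,len(t)); print(np.c_[t,l][i])
E
python3 tip2.py
```

```text
clk 9.25 lane TCP [-32.2   0.2  43.7] F lane [-0.3 -0.4 -1.3] open 0.0003 ff 0.0
turn to lane-aligned (tool) [ 0.  -0.6 -0. ]
[ 1.1  0.8 -0.9  2.  -0.1  0.7  0.2]
wrist 4528
[[ 10.9  -2.4 -35.4 -41.6   2.7  79.5]
 [ 11.5  -7.6 -38.  -42.3   7.8  82.1]
 [ 11.5  -5.5 -39.1 -43.    5.7  83. ]
 [ 11.9   4.3 -40.1 -43.2  -4.   84.1]
 [ 12.2   1.7 -40.8 -43.3  -1.4  84.8]
 [  7.5  -9.  -41.4 -47.5   9.3  82.8]
 [ 11.7  -3.4 -42.  -44.3   3.6  85.6]
 [ 11.5   4.7 -42.8 -45.   -4.4  86.1]
 [  8.4  11.2 -43.2 -47.9 -10.9  84.8]
 [  7.6   6.7 -43.8 -48.8  -6.4  84.9]
 [ 11.7   2.6 -44.3 -45.6  -2.4  87.5]
 [ 11.9   4.6 -44.7 -45.6  -4.3  88. ]
 [ 11.6   5.1 -45.2 -46.2  -4.8  88.3]
 [ 11.3  -1.3 -45.7 -46.6   1.6  88.5]
 [  7.8   8.  -46.2 -50.   -7.7  87.1]
 [  8.  -10.7 -46.7 -49.9  11.   87.7]]
scene 33
[[  2.8  -9.4 -32.5 -46.8   9.7  72.8]
 [ -0.  -13.5 -61.6 -64.5  13.9  96.1]]
```

```bash
cat > go.py <<'E'
from st import *
import sys
# args: target lane TCP s w n, lean theta
o,Rm=stat(); s,w,n,th=map(float,sys.argv[1:5])
tgt=F+np.array([s,w,n])@Lm/1000; G=np.column_stack([np.cos(th)*X+np.sin(th)*N,-Y,np.sin(th)*X-np.cos(th)*N])
print('d tool',Rm.T@(tgt-o['ee_pos'])*1000,'turn',np.round(R.from_matrix(Rm.T@G).as_rotvec(),3),'uphill 100 (tool)',Rm.T@X*100)
print('after turn, uphill 100',G.T@X*100)
E
python3 go.py 0 0 -12.5 0.646
```

```text
clk 9.35 lane TCP [-35.9   2.8  38.9] F lane [-0.1  1.2  0.5] open -0.0001 ff 0.0
turn to lane-aligned (tool) [-0.  -0.6 -0. ]
d tool [ 2.9  2.6 62.6] turn [ 0.   0.1 -0. ] uphill 100 (tool) [84.5 -2.2 53.4]
after turn, uphill 100 [79.8  0.  60.2]
```

move_arm(plan=[{"dx":1,"dy":1,"dz":25,"wx":0,"wy":0.08,"wz":0,"jaw":0},{"dx":3,"dy":2,"dz":50,"wx":0,"wy":0.08,"wz":-0.01,"jaw":0},{"dx":3,"dy":2,"dz":60,"wx":0,"wy":0.08,"wz":-0.01,"jaw":0},{"dx":3,"dy":2,"dz":60,"wx":0,"wy":0.08,"wz":-0.01,"jaw":0}])

```text
clock: 9.75
ee_pos: [0.5046, 0.0254, -0.0032]
tcp_rot: [-3.139, -0.773, 1.43]
ft_force: [-0.1, -0.2, 0.2]
opening: -0.0001
finger_force: 0.0
```

```bash
sed -i 's/precision=1/precision=2/' st.py; python3 go.py 14 0 -12.5 0.646; python3 rk.py wrist
```

```text
clk 9.75 lane TCP [ 5.24  0.31 -7.02] F lane [-0.19  0.08  0.28] open -0.0001 ff 0.0
turn to lane-aligned (tool) [-0.   -0.63  0.  ]
d tool [3.82 0.34 9.59] turn [-0.    0.01  0.  ] uphill 100 (tool) [80.66  0.23 59.11]
after turn, uphill 100 [79.85  0.   60.2 ]
clk 9.75 lane TCP [ 5.24  0.31 -7.02] F lane [-0.19  0.08  0.28] open -0.0001 ff 0.0
turn to lane-aligned (tool) [-0.   -0.63  0.  ]
wrist 23162 s [-24.25 171.4 ] w [-30.34  28.94]
  n plate (0, 30) 28.6
  n plate (30, 70) 28.3
  n plate (130, 170) 28.3
  n plate (170, 200) 28.0
```

move_arm(plan=[{"dx":-2,"dy":0,"dz":5,"wx":0,"wy":0.01,"wz":0,"jaw":0},{"dx":4,"dy":0,"dz":9.6,"wx":0,"wy":0.01,"wz":0,"jaw":0},{"dx":8,"dy":0,"dz":12.6,"wx":0,"wy":0.01,"wz":0,"jaw":0},{"dx":14,"dy":0,"dz":17,"wx":0,"wy":0.01,"wz":0,"jaw":0},{"dx":22,"dy":0,"dz":23,"wx":0,"wy":0.01,"wz":0,"jaw":0},{"dx":30,"dy":0,"dz":29,"wx":0,"wy":0.01,"wz":0,"jaw":0},{"dx":38,"dy":0,"dz":35,"wx":0,"wy":0.01,"wz":0,"jaw":0}])

```text
clock: 10.5
ee_pos: [0.5126, 0.0761, -0.0013]
tcp_rot: [3.141, -0.782, 1.43]
ft_force: [-0.4, -4.2, 1.7]
opening: 0.0001
finger_force: 2.1
```

```bash
python3 go.py 110 0 -12.5 0.646; python3 rk.py scene wrist
```

```text
clk 10.5 lane TCP [ 56.35  -0.49 -12.25] F lane [-3.9  -0.15  2.29] open 0.0001 ff 2.1
turn to lane-aligned (tool) [-0.   -0.64  0.  ]
d tool [42.82 -0.45 32.32] turn [-0.  0.  0.] uphill 100 (tool) [80.1   0.07 59.87]
after turn, uphill 100 [79.85  0.   60.2 ]
clk 10.5 lane TCP [ 56.35  -0.49 -12.25] F lane [-3.9  -0.15  2.29] open 0.0001 ff 2.1
turn to lane-aligned (tool) [-0.   -0.64  0.  ]
scene 1686 s [ 27.92 213.33] w [-29.67  30.26]
  n plate (0, 30) None
  n plate (30, 70) 27.6
  n plate (130, 170) 27.3
  n plate (170, 200) 27.0
wrist 25892 s [ 10.21 212.29] w [-30.52  28.99]
  n plate (0, 30) None
  n plate (30, 70) 28.6
  n plate (130, 170) 28.2
  n plate (170, 200) 28.2
```

move_arm(plan=[{"dx":8,"dy":0,"dz":6,"wx":0,"wy":0,"wz":0,"jaw":0},{"dx":17.6,"dy":0,"dz":13.2,"wx":0,"wy":0,"wz":0,"jaw":0},{"dx":27.2,"dy":0,"dz":20.4,"wx":0,"wy":0,"wz":0,"jaw":0},{"dx":36.8,"dy":0,"dz":27.6,"wx":0,"wy":0,"wz":0,"jaw":0},{"dx":46.4,"dy":0,"dz":34.8,"wx":0,"wy":0,"wz":0,"jaw":0},{"dx":56,"dy":0,"dz":42,"wx":0,"wy":0,"wz":0,"jaw":0},{"dx":65.6,"dy":0,"dz":49.2,"wx":0,"wy":0,"wz":0,"jaw":0},{"dx":75.2,"dy":0,"dz":56.4,"wx":0,"wy":0,"wz":0,"jaw":0}])

```text
clock: 11.4
ee_pos: [0.5255, 0.1684, 0.0116]
tcp_rot: [-3.141, -0.782, 1.43]
ft_force: [-0.0, -2.0, -0.8]
opening: 0.0
finger_force: 1.2
```

```bash
python3 go.py 220 0 -12.5 0.646; python3 rk.py wrist; python3 -c "
from h import *
print(r.get_obs()['joint_positions'])"
```

```text
clk 11.4 lane TCP [150.49  -0.25 -12.57] F lane [-2.08 -0.24 -0.5 ] open 0.0000 ff 1.2
turn to lane-aligned (tool) [-0.   -0.64  0.  ]
d tool [55.7  -0.2  41.57] turn [-0.  0.  0.] uphill 100 (tool) [80.08  0.07 59.89]
after turn, uphill 100 [79.85  0.   60.2 ]
clk 11.4 lane TCP [150.49  -0.25 -12.57] F lane [-2.08 -0.24 -0.5 ] open 0.0000 ff 1.2
turn to lane-aligned (tool) [-0.   -0.64  0.  ]
wrist 16586 s [100.47 214.56] w [-30.22  28.74]
  n plate (0, 30) None
  n plate (30, 70) None
  n plate (130, 170) 28.5
  n plate (170, 200) 28.4
[ 0.8366844   0.94338258 -0.96473424  2.04522025 -0.13257333  0.43042483
  0.11721343]
```

move_arm(plan=[{"dx":8,"dy":0,"dz":6,"wx":0,"wy":0,"wz":0,"jaw":0},{"dx":16,"dy":0,"dz":12,"wx":0,"wy":0,"wz":0,"jaw":0},{"dx":24,"dy":0,"dz":18,"wx":0,"wy":0,"wz":0,"jaw":0},{"dx":32,"dy":0,"dz":24,"wx":0,"wy":0,"wz":0,"jaw":0},{"dx":40,"dy":0,"dz":30,"wx":0,"wy":0,"wz":0,"jaw":0},{"dx":48,"dy":0,"dz":36,"wx":0,"wy":0,"wz":0,"jaw":0},{"dx":54,"dy":0,"dz":40.5,"wx":0,"wy":0,"wz":0,"jaw":0},{"dx":58,"dy":0,"dz":43.5,"wx":0,"wy":0,"wz":0,"jaw":0}])

```text
clock: 12.25
ee_pos: [0.5355, 0.2393, 0.0216]
tcp_rot: [-3.141, -0.782, 1.43]
ft_force: [0.5, -3.4, -1.4]
opening: -0.0002
finger_force: 1.4
```

```bash
python3 go.py 240 0 -12.5 0.646; python3 - <<'E'
from st import *
print(r.get_obs()['joint_positions'])
c=cam('wrist'); cv2.imwrite('pics/w3.png',c['frame']); q=lane(cloud(c).reshape(-1,3)); ok=c['z_map'].ravel()>.05
m=ok&(abs(q[:,1])<25)&(q[:,2]>20)&(q[:,2]<48)&(q[:,0]>190); p=q[m]; h,e=np.histogram(p[:,0],np.arange(190,260,4)); print(h)
E
```

```text
clk 12.25 lane TCP [222.75  -0.16 -12.63] F lane [-3.43 -0.97 -0.98] open -0.0002 ff 1.4
turn to lane-aligned (tool) [-0.   -0.64  0.  ]
d tool [13.9  -0.14 10.22] turn [-0.  0.  0.] uphill 100 (tool) [80.09  0.11 59.89]
after turn, uphill 100 [79.85  0.   60.2 ]
[ 0.69  0.92 -0.97  2.03 -0.17  0.35  0.04]
[ 335  418  372  259  309 1133  792  435  927  741  628  482  944  707
  216   37    0]
```

View pics/w3.png

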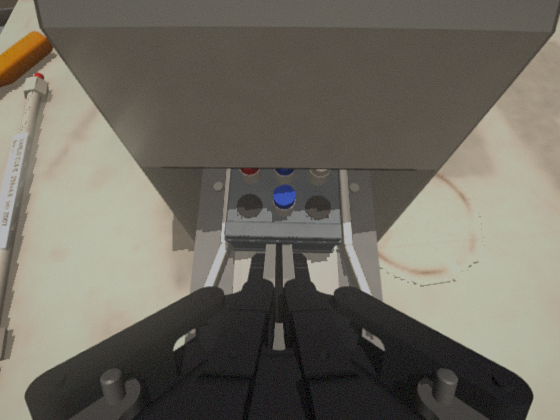

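The rack's lower end is between the rails at row ~238, square to them. The fingertips are on its end wall, and the hood edge (row 167) is clear of the hand. From here I push slowly and watch the force.

move_arm(plan=[{"dx":3.2,"dy":0,"dz":2.4,"wx":0,"wy":0,"wz":0,"jaw":0},{"dx":6.4,"dy":0,"dz":4.8,"wx":0,"wy":0,"wz":0,"jaw":0},{"dx":9.6,"dy":0,"dz":7.2,"wx":0,"wy":0,"wz":0,"jaw":0},{"dx":9.6,"dy":0,"dz":7.2,"wx":0,"wy":0,"wz":0,"jaw":0}])

```text
clock: 12.7
ee_pos: [0.537, 0.2509, 0.0233]
tcp_rot: [-3.141, -0.782, 1.43]
ft_force: [0.4, 0.3, -0.4]
opening: 0.0001
finger_force: 0.3
```

```bash
python3 go.py 240 0 -12.5 0.646
```

```text
clk 12.7 lane TCP [234.54  -0.06 -12.58] F lane [ 0.31 -0.32 -0.44] open 0.0001 ff 0.3
turn to lane-aligned (tool) [-0.   -0.64  0.  ]
d tool [ 4.43 -0.05  3.21] turn [-0.  0.  0.] uphill 100 (tool) [80.07  0.12 59.91]
after turn, uphill 100 [79.85  0.   60.2 ]
```

move_arm(plan=[{"dx":1.6,"dy":0,"dz":1.2,"wx":0,"wy":0,"wz":0,"jaw":0},{"dx":3.2,"dy":0,"dz":2.4,"wx":0,"wy":0,"wz":0,"jaw":0},{"dx":3.2,"dy":0,"dz":2.4,"wx":0,"wy":0,"wz":0,"jaw":0}])

```text
clock: 13.0
ee_pos: [0.5377, 0.2544, 0.0237]
tcp_rot: [-3.141, -0.782, 1.43]
ft_force: [-0.9, -0.9, -0.7]
opening: 0.0004
finger_force: 0.6
```

```bash
python3 go.py 240 0 -12.5 0.646
```

```text
clk 13.0 lane TCP [238.17  -0.18 -12.65] F lane [-1.11  0.73 -0.54] open 0.0004 ff 0.6
turn to lane-aligned (tool) [-0.   -0.64  0.  ]
d tool [ 1.56 -0.18  0.98] turn [-0.  0.  0.] uphill 100 (tool) [80.08  0.09 59.89]
after turn, uphill 100 [79.85  0.   60.2 ]
```

move_arm(plan=[{"dx":0.8,"dy":0,"dz":0.6,"wx":0,"wy":0,"wz":0,"jaw":0},{"dx":1.6,"dy":0,"dz":1.2,"wx":0,"wy":0,"wz":0,"jaw":0},{"dx":2.4,"dy":0,"dz":1.8,"wx":0,"wy":0,"wz":0,"jaw":0}])

```text
clock: 13.3
ee_pos: [0.5381, 0.2571, 0.0241]
tcp_rot: [-3.141, -0.782, 1.43]
ft_force: [-0.7, -2.6, -0.5]
opening: -0.0003
finger_force: 1.1
```

move_arm(plan=[{"dx":0.8,"dy":0,"dz":0.6,"wx":0,"wy":0,"wz":0,"jaw":0},{"dx":1.6,"dy":0,"dz":1.2,"wx":0,"wy":0,"wz":0,"jaw":0}])

```text
clock: 13.5
ee_pos: [0.5384, 0.2592, 0.0244]
tcp_rot: [-3.141, -0.782, 1.43]
ft_force: [-1.0, -3.0, -0.9]
opening: -0.0001
finger_force: 1.1
```

move_arm(plan=[{"dx":0.8,"dy":0,"dz":0.6,"wx":0,"wy":0,"wz":0,"jaw":0},{"dx":1.6,"dy":0,"dz":1.2,"wx":0,"wy":0,"wz":0,"jaw":0}])

```text
clock: 13.7
ee_pos: [0.5387, 0.2611, 0.0247]
tcp_rot: [-3.141, -0.782, 1.43]
ft_force: [0.1, -1.9, -1.3]
opening: 0.0004
finger_force: 1.1
```

```bash
python3 go.py 240 0 -12.5 0.646
```

```text
clk 13.7 lane TCP [245.05  -0.24 -12.69] F lane [-2.   -0.32 -1.04] open 0.0004 ff 1.1
turn to lane-aligned (tool) [-0.   -0.64  0.  ]
d tool [-3.93 -0.24 -3.17] turn [-0.  0.  0.] uphill 100 (tool) [80.09  0.06 59.89]
after turn, uphill 100 [79.85  0.   60.2 ]
```

move_arm(plan=[{"dx":0.8,"dy":0,"dz":0.6,"wx":0,"wy":0,"wz":0,"jaw":0},{"dx":1.6,"dy":0,"dz":1.2,"wx":0,"wy":0,"wz":0,"jaw":0}])

```text
clock: 13.9
ee_pos: [0.539, 0.2631, 0.0249]
tcp_rot: [-3.141, -0.782, 1.43]
ft_force: [-0.2, -2.0, -1.2]
opening: 0.0002
finger_force: 1.1
```

move_arm(plan=[{"dx":0.8,"dy":0,"dz":0.6,"wx":0,"wy":0,"wz":0,"jaw":0},{"dx":1.6,"dy":0,"dz":1.2,"wx":0,"wy":0,"wz":0,"jaw":0}])

```text
clock: 14.1
ee_pos: [0.5392, 0.265, 0.0252]
tcp_rot: [-3.141, -0.782, 1.43]
ft_force: [-0.1, -2.4, -1.9]
opening: -0.0001
finger_force: 1.1
```

```bash
python3 go.py 240 0 -12.5 0.646; python3 - <<'E'
from st import *
c=cam('wrist'); q=lane(cloud(c).reshape(-1,3)); ok=c['z_map'].ravel()>.05
cc=cv2.resize(c['frame'][150:330,180:400],None,fx=3.3,fy=3.3,interpolation=cv2.INTER_CUBIC); cv2.imwrite('pics/w4.png',cc)
E
```

```text
clk 14.1 lane TCP [249.02  -0.23 -12.72] F lane [-2.67 -0.24 -1.5 ] open -0.0001 ff 1.1
turn to lane-aligned (tool) [-0.   -0.64  0.  ]
d tool [-7.09 -0.24 -5.58] turn [-0.  0.  0.] uphill 100 (tool) [80.09  0.06 59.88]
after turn, uphill 100 [79.85  0.   60.2 ]
```

View pics/w4.png

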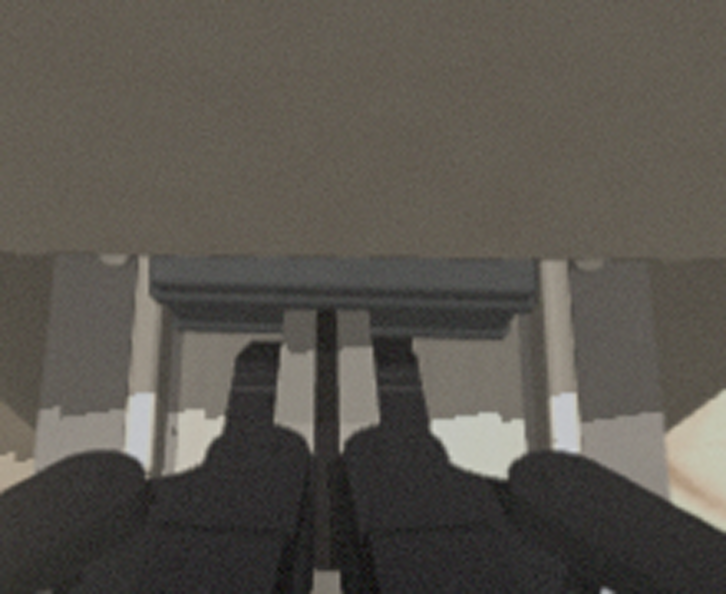

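The end wall is square under the hood at crop row ~290, with both fingertips on it. The buffer hasn't engaged yet.

move_arm(plan=[{"dx":0.8,"dy":0,"dz":0.6,"wx":0,"wy":0,"wz":0,"jaw":0},{"dx":1.6,"dy":0,"dz":1.2,"wx":0,"wy":0,"wz":0,"jaw":0}])

```text
clock: 14.35
ee_pos: [0.5395, 0.2666, 0.0253]
tcp_rot: [-3.141, -0.782, 1.429]
ft_force: [-0.8, -5.2, -1.5]
opening: 0.0002
finger_force: 2.4
```

move_arm(plan=[{"dx":0.8,"dy":0,"dz":0.6,"wx":0,"wy":0,"wz":0,"jaw":0},{"dx":1.2,"dy":0,"dz":0.9,"wx":0,"wy":0,"wz":0,"jaw":0}])

```text
clock: 14.55
ee_pos: [0.5398, 0.2681, 0.0254]
tcp_rot: [-3.141, -0.782, 1.429]
ft_force: [-1.0, -6.0, -2.4]
opening: -0.0003
finger_force: 2.9
```

move_arm(plan=[{"dx":0.8,"dy":0,"dz":0.6,"wx":0,"wy":0,"wz":0,"jaw":0}])

```text
clock: 14.65
ee_pos: [0.5399, 0.2689, 0.0255]
tcp_rot: [-3.141, -0.782, 1.429]
ft_force: [-0.7, -7.1, -1.9]
opening: 0.0
finger_force: 3.0
```

move_arm(plan=[{"dx":0.8,"dy":0,"dz":0.6,"wx":0,"wy":0,"wz":0,"jaw":0}])

```text
clock: 14.75
ee_pos: [0.5401, 0.2698, 0.0256]
tcp_rot: [-3.141, -0.782, 1.429]
ft_force: [-1.0, -7.3, -1.5]
opening: 0.0001
finger_force: 3.2
```

move_arm(plan=[{"dx":0.8,"dy":0,"dz":0.6,"wx":0,"wy":0,"wz":0,"jaw":0},{"dx":0.8,"dy":0,"dz":0.6,"wx":0,"wy":0,"wz":0,"jaw":0},{"dx":0.8,"dy":0,"dz":0.6,"wx":0,"wy":0,"wz":0,"jaw":0}])

```text
clock: 15.05
ee_pos: [0.5402, 0.2708, 0.0258]
tcp_rot: [-3.141, -0.782, 1.429]
ft_force: [-0.9, -6.9, -1.8]
opening: 0.0002
finger_force: 2.9
```

move_arm(plan=[{"dx":0,"dy":0,"dz":0,"wx":0,"wy":0,"wz":0,"jaw":0}])

```text
clock: 15.15
ee_pos: [0.5403, 0.2708, 0.0258]
tcp_rot: [-3.141, -0.782, 1.429]
ft_force: [0.2, -6.7, -1.2]
opening: -0.0004
finger_force: 2.9
```

move_arm(plan=[{"dx":-0.8,"dy":0,"dz":-0.6,"wx":0,"wy":0,"wz":0,"jaw":0},{"dx":-1.6,"dy":0,"dz":-1.2,"wx":0,"wy":0,"wz":0,"jaw":0}])

```text
clock: 15.35
ee_pos: [0.5398, 0.2691, 0.0256]
tcp_rot: [-3.141, -0.782, 1.429]
ft_force: [-0.7, -4.0, -2.7]
opening: -0.0003
finger_force: 2.3
```

move_arm(plan=[{"dx":-0.8,"dy":0,"dz":-0.6,"wx":0,"wy":0,"wz":0,"jaw":0},{"dx":-1.6,"dy":0,"dz":-1.2,"wx":0,"wy":0,"wz":0,"jaw":0}])

```text
clock: 15.55
ee_pos: [0.5395, 0.2675, 0.0256]
tcp_rot: [-3.141, -0.782, 1.43]
ft_force: [-0.5, -1.1, -1.6]
opening: -0.0002
finger_force: 0.7
```

move_arm(plan=[{"dx":-4,"dy":0,"dz":-3,"wx":0,"wy":0,"wz":0,"jaw":0},{"dx":-12,"dy":0,"dz":-9,"wx":0,"wy":0,"wz":0,"jaw":0},{"dx":-24,"dy":0,"dz":-18,"wx":0,"wy":0,"wz":0,"jaw":0},{"dx":-40,"dy":0,"dz":-30,"wx":0,"wy":0,"wz":0,"jaw":0},{"dx":-60,"dy":0,"dz":-45,"wx":0,"wy":0,"wz":0,"jaw":0},{"dx":-80,"dy":0,"dz":-60,"wx":0,"wy":0,"wz":0,"jaw":0}])

```text
clock: 16.15
ee_pos: [0.5254, 0.168, 0.0116]
tcp_rot: [-3.141, -0.782, 1.43]
ft_force: [-0.1, -0.4, 0.3]
opening: -0.0
finger_force: 0.0
```

```bash
python3 - <<'E'
from st import *
o,_=stat()
I=[]
for n in('wrist','scene'):
    c=cam(n); q=lane(cloud(c).reshape(-1,3)).reshape(420,560,3)
    m=(abs(q[...,1])<25)&(q[...,2]>26)&(q[...,2]<46)&(q[...,0]>200)&(q[...,0]<262)&(c['z_map']>.05)
    print(n,m.sum(),np.percentile(q[m][:,0],[.5,2,10]) if m.any() else '')
    f=c['frame'].astype(int); red=(f[...,2]>f[...,1]+35)&(f[...,2]>f[...,0]+35)&(abs(q[...,1])<15)&(abs(q[...,0]-236)<30)&(q[...,2]<15)
    if red.any(): print('red',red.sum(),np.argwhere(red).mean(0),q[red].min(0),q[red].max(0))
    I.append(c['frame'])
a=cv2.resize(I[0][90:300,170:400],(440,402),interpolation=cv2.INTER_CUBIC); b=cv2.resize(I[1][160:230,220:280],(345,402),interpolation=cv2.INTER_CUBIC)
cv2.imwrite('pics/w5.png',np.hstack([a,b]))
E
```

```text
clk 16.15 lane TCP [150.1   -0.19 -12.45] F lane [-0.37  0.04  0.34] open -0.0000 ff 0.0
turn to lane-aligned (tool) [-0.   -0.64  0.  ]
wrist 2672 [237.64 238.23 239.06]
red 419 [114.65 285.05] [225.8  -11.39   0.09] [239.61   4.08   6.05]
scene 2 [257.31 257.34 257.49]
```

View pics/w5.png

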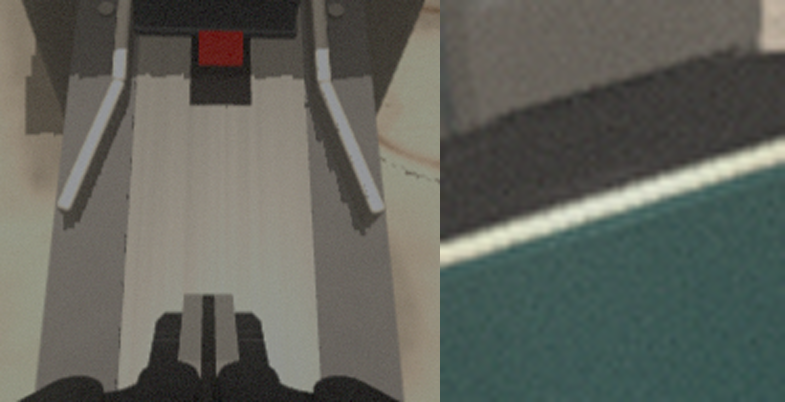

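The latch is up. It shows red directly behind the rack's lower end (crop (220,48)), with its crest about 5 mm above the lane and its steep face at s≈239 mm, flush with the rack. The rack stayed put after I withdrew, and the gripper is clear.

```bash
python3 -c "
from bench import r
print(r.finish_job())"
```

```text
the job is handed in; nothing more can be done
None
```

The rack is loaded: it sits against the sprung buffer with the red latch up behind its lower end, the gripper is clear of everything, and the job was handed in at about 16 s with no verdict returned.

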